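# Stack a two-tier bird feeder on its log slice

### The arm

A 6-joint arm with a two-finger parallel gripper is mounted at the origin on the work surface. World frame = base frame: x ahead of the robot, y to its left, z up, the work surface at z = 0. Lengths are in m, angles in rad, forces in N, time in s.
With the tool pointing down it reaches from about 0.225 to 0.875 m from the base axis. Payload 3.4 kg.
Tool frame: the origin (TCP) lies midway between the tips of the shut fingers; the grasp point (between the pads) lies 19 mm behind it; z points along the fingers, y is the line along which they close (so a half turn about z gives the same grasp; the last joint's range is limited). The gripper opens to 85 mm and grips with 20 to 120 N. Pads are 22 mm wide; open, the fingers measure 114 mm over their backs; the gripper's body (76 mm by 85 mm) begins 54 mm behind the grasp point. The pads swing forward as they close: fully open they stand 13 mm farther back than shut.
Start: joints at [-1.401, 0.276, 1.505, -0, 1.361, -0.121], TCP at [0.165, -0.551, 0.231] pointing down, gripper open.
Joint ranges: [-2.89, 2.89], [-0.75, 2.08], [0.22, 2.7], [-1.18, 4.32], [0.11, 2.71], [-2.7, 2.7]. Speed limits (rad/s): [2.57, 2.57, 3.14, 3.14, 3.14, 3.14].

### API

Orientations are given as a unit quaternion [w, x, y, z].
In Python, from rig import * gives the robot as it stands.
- The arm moves only by the tool apply_moves, never from a script. Its argument "steps" is one flat list of numbers, 4 for each row, row after row: the shift along the world's x, y, z in cm, then the turn about the world's z in degrees. A call has 1 to 8 rows; each row is the pose to reach, as a shift and turn from the pose commanded when the call began; what a row does not reach only later rows make up. A row lasts 1/12 s, in which the tool goes at most 41.7 mm and 7.16 degrees, less where a joint would pass 70% of its speed; a pose out of reach is approached as far as the arm can. A call with a gripper value outside its range is refused whole. "jaw" is the closure in counts, from 0 (fully open) to 255 (shut), set as the call begins (left out, the last holds). The fingers move at their own pace and stop on an object; "newtons" is the grip in N (left out, the last holds). Time passes only in rows, so rows that repeat a pose let the fingers close. It gives the time, the measured TCP pose, the force, the opening and the grip force at its end, in the units of the state.
- get_state(): the state, without advancing time (a new reading comes with each control period).
- get_image(name): name is "side" or "top"; returns the picture (400x640x3 uint8, red, green, blue); there is no depth.
- calibration(name): a dict with "fx", "fy", "cx", "cy" (pixels), "xyz" and "rotation" of the camera in the world. Camera axes: x right, y up, looking along -z (the intrinsics and any distortion apply to the point x, -y, -z); pixel columns grow to the right and rows downward; lengths in m; the calibration is good to about 2 mm. A picture is of the moment at which its call begins. calibration takes no time and is no camera call.
- sign_off(): hands the job in; it is judged then, once.
The state is a dict: "clock": time; "qpos": joint angles; "qd": joint speeds; "effort": joint torques, N m; "position": TCP position; "ee_rot": TCP orientation; "contact_force": force on the tool from outside, world axes, zero at the start; "moment": the same for the moment, N m; "width": finger opening in m; "gripper_force": force on a finger pad.
Only numpy, scipy, OpenCV 4.12 (cv2) and the standard library are available. Lean on these libraries where they do the work, as an engineer would, in place of code of your own. Each camera call takes 0.05 s, during which the arm holds its last target. There are 200 camera calls.

### The job

Put the bird feeder together on the log slice, from the bottom up and in this order: the wide tray, the tall tube over that tray's peg, the small tray on top of the tall tube, the short tube over the small tray's peg, and the roof on top. Each part should lie flat and well centred on the one below, and the feeder must stand by itself, let go and still. Leave the pail, the jar and the screwdriver where they are.

Things in the scene. Friction and masses are not known exactly. Their poses are not given: they have to be found in the camera images.
- stump_top (a point): Log slice, the fixed stand for the feeder: an upright disc 120 mm across and 35 mm high, dark bark side and light top with year rings. Point: centre of its level top face, z up.
- wide_tray_grip (a point): Wide tray: round flat brown wooden disc 130 mm across and 10 mm thick, flat underneath, with a round wooden peg 32 mm across rising 42 mm from the disc's centre (52 mm overall). Loose, 0.12 to 0.21 kg; lift it by the peg. Point: on the peg's axis, 36 mm above the tray's underside (26 mm above the disc's upper face); z up along the peg.
- tall_tube_mid (a point): Tall seed tube: plain steel tube, open at both ends, standing upright, 54 mm outside and 46 mm inside diameter, wall 4 mm, 64 mm high, four small dark ports round its lower half. Loose, 0.10 to 0.19 kg. Point: on its axis at half height (32 mm above its foot); z up along the tube.
- small_tray_grip (a point): Small tray: round flat brown wooden disc 96 mm across and 10 mm thick, flat underneath, with a round wooden peg 22 mm across rising 36 mm from the disc's centre (46 mm overall). Loose, 0.06 to 0.12 kg; lift it by the peg. Point: on the peg's axis, 34 mm above the tray's underside (24 mm above the disc's upper face); z up along the peg.
- short_tube_mid (a point): Short seed tube: plain steel tube, open at both ends, standing upright, 42 mm outside and 35 mm inside diameter, wall 3.5 mm, 46 mm high, four small dark ports. Loose, 0.06 to 0.11 kg. Point: on its axis at half height (23 mm above its foot); z up along the tube.
- roof_knob (a point): Roof: dark metal cone 112 mm across at its flat closed underside, straight 6 mm edge, then sloping up to 26 mm across at 28 mm height, where a cylindrical wooden knob 24 mm across and 34 mm tall stands on it (62 mm overall). Loose, 0.15 to 0.26 kg; lift it by the knob. Point: on the knob's axis, 49 mm above the underside (21 mm above the knob's foot); z up along the knob.
- pail_mid (a point): Bystander: open aluminium pail, 90 mm across at the rim, 80 mm high, standing. Point: on its axis at half height (40 mm up).
- jar_mid (a point): Bystander: amber glass jar with a metal lid, 52 mm across, 75 mm high, standing beyond the parts. Point: on its axis, 37 mm up.
- screwdriver_grip (a point): Bystander: a screwdriver lying flat beyond the parts, roughly crosswise to the robot's forward direction. Point: the middle of its handle.
Not all that is in view belongs to the job. Leave any turquoise look-alike of the part that bears roof_knob alone.

How it is judged:
On the way, in this order (a step that is already met when the one before it is completed fails the run):
1. the wide tray sits on the log slice (horizontal distance between wide_tray_grip and stump_top below 0.012 m and z of wide_tray_grip in the frame of stump_top between 0.031 and 0.041 m and angle between wide_tray_grip's own z axis and vertical below 0.1 rad), for 0.2 s.
2. the tall tube stands on the wide tray around its peg (horizontal distance between tall_tube_mid and wide_tray_grip below 0.012 m and z of tall_tube_mid in the frame of stump_top between 0.037 and 0.047 m and angle between tall_tube_mid's own z axis and vertical below 0.1 rad), for 0.2 s.
3. the small tray lies on the tall tube (horizontal distance between small_tray_grip and tall_tube_mid below 0.012 m and z of small_tray_grip in the frame of stump_top between 0.103 and 0.113 m and angle between small_tray_grip's own z axis and vertical below 0.1 rad), for 0.2 s.
4. the short tube stands on the small tray around its peg (horizontal distance between short_tube_mid and small_tray_grip below 0.012 m and z of short_tube_mid in the frame of stump_top between 0.102 and 0.112 m and angle between short_tube_mid's own z axis and vertical below 0.1 rad), for 0.2 s.
5. the roof lies on the short tube (horizontal distance between roof_knob and short_tube_mid below 0.012 m and z of roof_knob in the frame of stump_top between 0.174 and 0.184 m and angle between roof_knob's own z axis and vertical below 0.1 rad), for 0.2 s.
At the end, for the whole second after the job is handed in: All five parts are stacked on the log slice from the bottom up: wide tray, tall tube, small tray, short tube, roof. Each is within 12 mm of the centre of the part below it, within 5 mm of its fully seated height, upright within 0.1 rad, released and at rest (under 0.02 m/s) (all of step 1 and all of step 2 and all of step 3 and all of step 4 and all of step 5 and linear speed of each of wide_tray, tall_tube, small_tray, short_tube, roof below 0.02 m/s); the robot touches nothing.
It fails at once if the pail is moved by more than 30 mm (distance of pail_mid from where it was at the start of the episode above 0.03 m).
It fails at once if the jar is moved by more than 30 mm (distance of jar_mid from where it was at the start of the episode above 0.03 m).
It fails at once if the screwdriver is moved by more than 30 mm (distance of screwdriver_grip from where it was at the start of the episode above 0.03 m).
It also fails if it takes over 120 s, if anything falls off the work surface, if the arm or the gripper's body presses on something with over 40 N, if the wrist force passes 120 N, or if a joint passes its speed limit or range.

## Working session

There is one attempt and no reset: what is moved stays moved. The work goes in short steps, Python scripts to look and compute and a tool call to move; the robot and the scene stay as the last step left them, time stands still between calls to the robot, and variables do not carry over. Pictures are saved under pics/ and viewed, at most 16 in all, crops included, and the job is handed in when it is done.

Besides the shell and the picture viewer there is one more tool, called after "Emit:" as name(argument=value, ...), one argument or row to a line, values as JSON. apply_moves: Moves the arm, as the interface text tells. Its arguments: {"type":"object","properties":{"steps":{"type":"array","items":{"type":"number"}},"jaw":{"type":"number"},"newtons":{"type":"number"}},"required":["steps"]}

```bash
mkdir -p pics; python3 - <<'E'
from rig import *
import cv2
for n in ("top","side"):
    im=get_image(n); cv2.imwrite(f"pics/{n}0.png",im[:,:,::-1]); print(n,calibration(n))
print(get_state())
E
```

```text
top {'fx': 387.4902504103209, 'fy': 387.4902504103209, 'cx': 314.56879167755704, 'cy': 200.51395310701682, 'xyz': array([ 0.53392423, -0.04802727,  1.12952645]), 'rotation': array([-0.70412532, -0.02585334,  0.02844189,  0.70903469])}
side {'fx': 394.7335095471396, 'fy': 394.7335095471396, 'cx': 322.5409362795501, 'cy': 201.31816156501554, 'xyz': array([0.52201695, 0.87876618, 0.64242246]), 'rotation': array([-0.03582407, -0.02763241,  0.48411933,  0.87383154])}
{'clock': 0.1, 'qpos': array([-1.40101241e+00,  2.76517362e-01,  1.50600875e+00,  1.97891805e-05,
        1.36068389e+00, -1.20949493e-01]), 'qd': array([ 6.67307787e-06, -1.97321749e-03, -2.51869988e-03,  9.17051659e-04,
        3.00530176e-03,  8.46814503e-04]), 'effort': array([ 1.81663629e-03, -4.17699265e+01, -2.46404153e+01, -2.34778527e-04,
        5.73734025e-03,  5.85907941e-06]), 'position': array([ 0.16477673, -0.55039796,  0.23053352]), 'ee_rot': array([-8.08672005e-04,  9.89452830e-01,  1.44853178e-01, -1.00712434e-05]), 'contact_force': array([0.08397435, 0.40922602, 0.85194395]), 'moment': array([0.02162583, 0.02688348, 0.01895762]), 'gripper_force': 0.0, 'width': 0.08536747416125642}
```

View pics/top0.png

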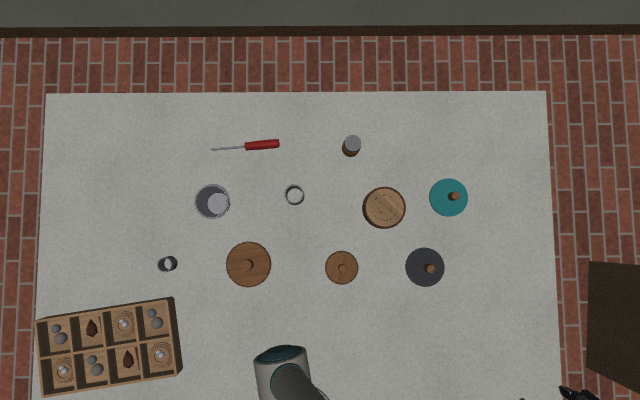

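View pics/side0.png

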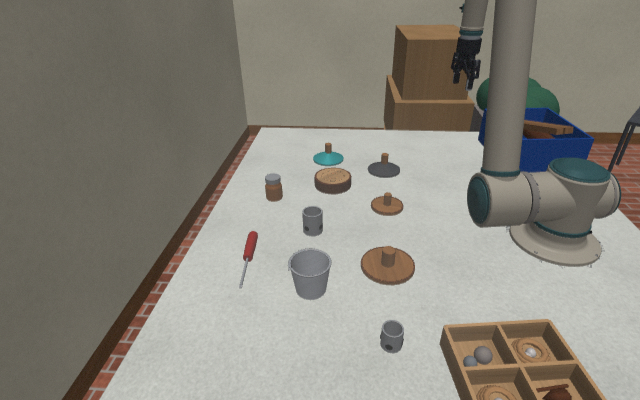

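The top view shows the wide tray at (248,264), small tray at (341,267), dark roof at (425,267), stump at (384,208), and tubes at (295,195) and (167,264).

Possible mix-ups:
- **Roof:** dark (425,267) against turquoise (449,197). I choose the dark one.
- **Trays and stump:** (248,264), (341,267) and (384,208), told apart by size.
- **Tubes:** (295,195) against (167,264), told apart by measured diameter. The pail at (212,201) is a bystander.

```bash
cat > h.py <<'E'
import numpy as np, cv2
from scipy.spatial.transform import Rotation as R
from rig import *
def cam(n):
    c=calibration(n); w,x,y,z=c["rotation"]; return c,R.from_quat([x,y,z,w]).as_matrix()
def ray(n,u,v):
    c,M=cam(n); return c["xyz"],M@np.array([(u-c["cx"])/c["fx"],-(v-c["cy"])/c["fy"],-1.])
def onz(n,u,v,z):
    o,d=ray(n,u,v); return o+d*(z-o[2])/d[2]
def proj(n,p):
    c,M=cam(n); q=M.T@(np.asarray(p)-c["xyz"]); return np.array([c["cx"]-c["fx"]*q[0]/q[2], c["cy"]+c["fy"]*q[1]/q[2]])
E
python3 - <<'E'
from h import *
im=cv2.imread("pics/top0.png"); hsv=cv2.cvtColor(im,cv2.COLOR_BGR2HSV)
bg=cv2.medianBlur(im,5)
mask=((hsv[...,2]<130)|(hsv[...,1]>70)).astype(np.uint8)
mask[:100]=0;mask[300:]=0;mask[:,:60]=0;mask[:,540:]=0
n,l,st,ce=cv2.connectedComponentsWithStats(mask)
for i in range(1,n):
    if st[i,4]<40: continue
    c=max(cv2.findContours((l==i).astype(np.uint8),0,2)[0],key=cv2.contourArea)
    e=cv2.fitEllipse(cv2.convexHull(c)) if len(c)>5 else None
    u,v=e[0]; print(st[i],np.round(e[0],1),np.round(e[1],1),"z0",onz("top",u,v,0.01).round(4), "dia mm",np.round(np.array(e[1])/387.5*1120,0))
a=[cv2.resize(im[y-30:y+30,x-30:x+30],(390,290) if 0 else (260,260),interpolation=cv2.INTER_CUBIC) for x,y in((248,264),(341,267),(425,267),(295,195),(167,264),(384,208))]
cv2.imwrite("pics/crop.png",np.vstack([np.hstack(a[:3]),np.hstack(a[3:])]))
E
```

```text
[341 135  20  22 342] [351.1 145.6] [18.8 22.9] z0 [ 0.7808 -0.1606  0.01  ] dia mm [54. 66.]
[210 139  70  12 418] [250.4 145.6] [ 9.9 79.4] z0 [0.7827 0.1344 0.01  ] dia mm [ 29. 230.]
[ 429  178   39   39 1194] [447.9 197.1] [38.2 39.2] z0 [ 0.6275 -0.4397  0.01  ] dia mm [110. 113.]
[194 184  37  35 684] [211.9 201.1] [35.  36.2] z0 [0.6203 0.2449 0.01  ] dia mm [101. 105.]
[284 184  21  22 190] [294.  194.3] [19.7 21.5] z0 [0.6385 0.0072 0.01  ] dia mm [57. 62.]
[ 362  186   44   43 1486] [383.5 207.4] [42.7 43.9] z0 [ 0.5988 -0.252   0.01  ] dia mm [123. 127.]
[ 225  241   47   47 1681] [248.1 264. ] [45.6 46.5] z0 [0.4394 0.1391 0.01  ] dia mm [132. 134.]
[ 405  247   40   40 1255] [424.4 266.7] [39.1 40.3] z0 [ 0.4278 -0.3655  0.01  ] dia mm [113. 116.]
[325 250  34  35 919] [341.2 267.2] [33.8 34.2] z0 [ 0.4282 -0.1272  0.01  ] dia mm [98. 99.]
[157 256  21  17 228] [167.  263.6] [16.2 20.9] z0 [0.4421 0.3707 0.01  ] dia mm [47. 61.]
[151 296  24   4  57] [157.1 301.6] [ 8.3 35.5] z0 [0.3354 0.3964 0.01  ] dia mm [ 24. 103.]
```

View pics/crop.png

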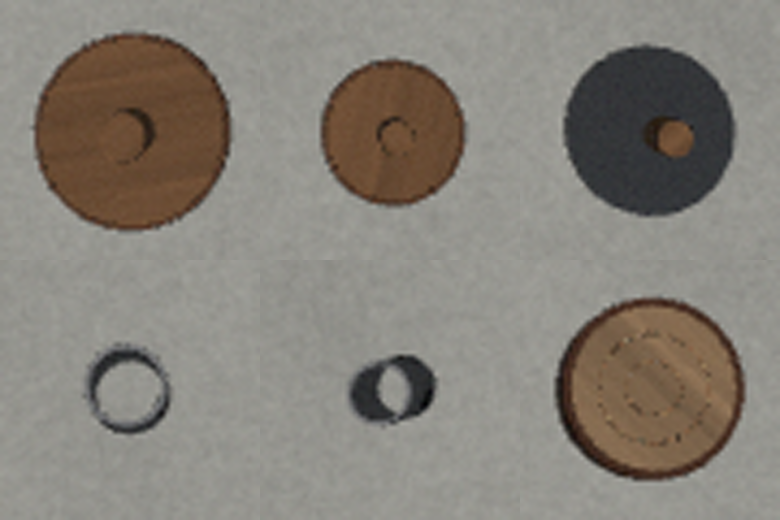

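The crop confirms each choice by diameter: wide tray about 133 mm, small tray about 98 mm, dark roof about 114 mm. The ring at (294,194) is about 54 mm (tall tube) and the one at (167,264) is narrower (short tube). I'll cross-check these in the side view.

```bash
python3 - <<'E'
from h import *
im=cv2.imread("pics/top0.png"); hsv=cv2.cvtColor(im,cv2.COLOR_BGR2HSV)
# stump light top
m=((hsv[...,1]>50)&(hsv[...,2]>95)).astype(np.uint8); m[:180]=0;m[235:]=0;m[:,:355]=0;m[:,412:]=0
c=max(cv2.findContours(cv2.morphologyEx(m,cv2.MORPH_CLOSE,np.ones((5,5))),0,2)[0],key=cv2.contourArea)
e=cv2.fitEllipse(cv2.convexHull(c)); print("stump",e)
P={"stump":onz("top",*e[0],.035),"wide":onz("top",248.1,264,.008),"small":onz("top",341.2,267.2,.008),"roof":onz("top",424.4,266.7,.004),"tall":onz("top",294,194.3,.034),"short":onz("top",167,263.6,.025)}
# compensate pixel-centre unaffected
s=cv2.imread("pics/side0.png")
dims={"stump":(.060,[0,.035]),"wide":(.065,[.01]),"small":(.048,[.01]),"roof":(.056,[.006]),"tall":(.027,[0,.064]),"short":(.021,[0,.046])}
big=cv2.resize(s,None,fx=3,fy=3,interpolation=cv2.INTER_CUBIC)
for k,p in P.items():
    print(k,p.round(4),np.hypot(*p[:2]).round(3))
    r,zs=dims[k]
    for z in zs:
        pts=np.array([proj("side",[p[0]+r*np.cos(t),p[1]+r*np.sin(t),z])*3+1 for t in np.linspace(0,6.3,60)])
        cv2.polylines(big,[pts.astype(int).reshape(-1,1,2)],True,(0,255,0),1)
cv2.imwrite("pics/chk.png",big[440:1040,750:1300] )
E
```

```text
stump ((384.7252502441406, 207.28546142578125), (37.78224182128906, 38.8851203918457), 138.10140991210938)
stump [ 0.5976 -0.2508  0.035 ] 0.648
wide [0.4391 0.1393 0.008 ] 0.461
small [ 0.428  -0.1274  0.008 ] 0.447
roof [ 0.4273 -0.3672  0.004 ] 0.563
tall [0.6363 0.0059 0.034 ] 0.636
short [0.4433 0.365  0.025 ] 0.574
```

View pics/chk.png

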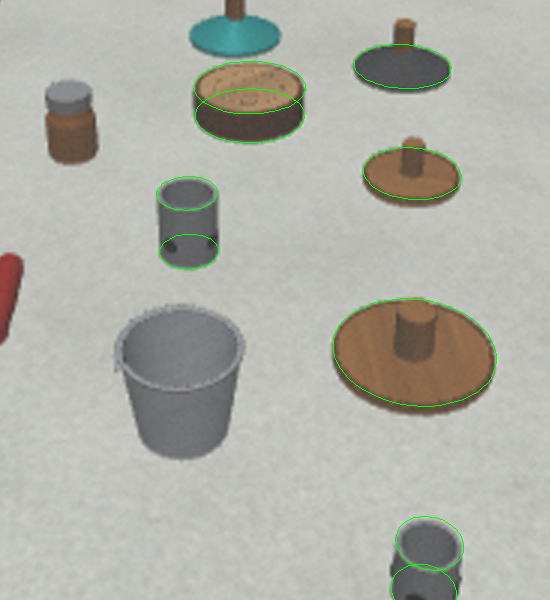

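The projected outlines match the side view within about 1–2 mm, with the dark roof at crop (402,67) and the tall tube at (188,222). I'll start with the wide tray.

Emit:
apply_moves(
  steps=[4, 10, 0, 0, 8, 20, 0, 0, 12, 30, 0, 0, 12, 30, 0, 0, 12, 30, 0, 0, 12, 30, 0, 0, 12, 30, 0, 0, 12, 30, 0, 0],
  jaw=0,
  newtons=50,
)

```text
clock: 0.77
position: [0.2848, -0.2475, 0.231]
ee_rot: [-0.001, 0.989, 0.145, 0.0]
contact_force: [-0.0, -0.1, -0.3]
width: 0.0858
gripper_force: 0.0
```

Emit:
apply_moves(
  steps=[15.4, 38.8, 0, 0, 15.4, 38.8, 0, 0, 15.4, 38.8, 0, 0, 15.4, 38.8, 0, 0, 15.4, 38.8, 0, 0, 15.4, 38.8, 0, 0, 15.4, 38.8, 0, 0, 15.4, 38.8, 0, 0],
)

```text
clock: 1.43
position: [0.4077, 0.0611, 0.2313]
ee_rot: [0.0, 0.989, 0.145, 0.0]
contact_force: [1.4, -1.0, 0.5]
width: 0.0858
gripper_force: 0.0
```

```bash
python3 -c "
from rig import *
print(get_state()['position'])"
```

```text
[0.40773822 0.06113984 0.23128462]
```

Emit:
apply_moves(
  steps=[1.6, 3.9, 0, 0, 3.1, 7.8, 0, 0, 3.1, 7.8, -4, 0, 3.1, 7.8, -8, 0, 3.1, 7.8, -11, 0, 3.1, 7.8, -11, 0, 3.1, 7.8, -11, 0, 3.1, 7.8, -11, 0],
)

```text
clock: 2.1
position: [0.4401, 0.137, 0.1227]
ee_rot: [0.0, 0.989, 0.145, 0.001]
contact_force: [0.2, -0.4, 0.1]
width: 0.0851
gripper_force: 0.0
```

```bash
python3 - <<'E'
from h import *
cv2.imwrite("pics/s1.png",cv2.resize(get_image("side")[140:310,280:480,::-1],(800,600)[:1]+(680,) if 0 else (700,595)))
E
```

```text
(no output)
```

View pics/s1.png

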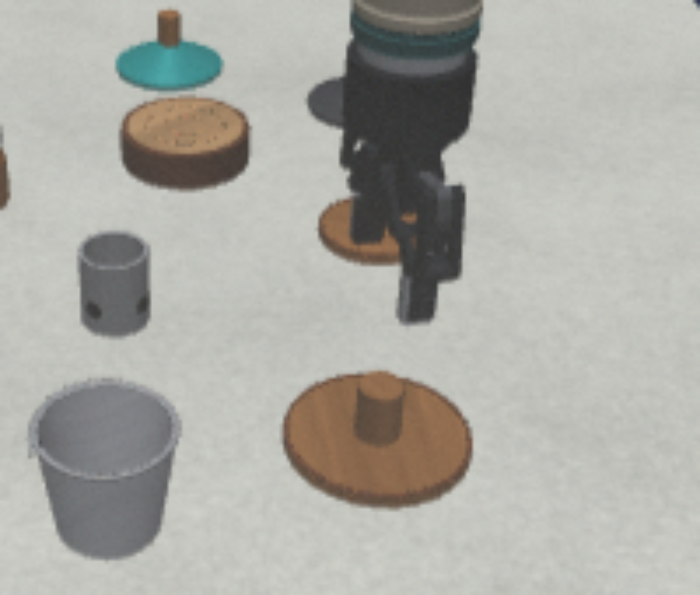

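The open gripper sits above the wide tray, with its tips around (390,280) over the peg at (380,400). I'll descend and grip.

Emit:
apply_moves(
  steps=[0, 0.2, -4, 0, 0, 0.2, -8, 0, 0, 0.2, -10.3, 0, 0, 0.2, -10.3, 0, 0, 0.2, -10.3, 0, 0, 0.2, -10.3, 0],
)

```text
clock: 2.65
position: [0.4413, 0.1392, 0.0205]
ee_rot: [0.0, 0.989, 0.145, 0.002]
contact_force: [1.2, -0.0, 1.1]
width: 0.0854
gripper_force: 0.0
```

Emit:
apply_moves(
  steps=[0, 0, 0, 0, 0, 0, 0, 0, 0, 0, 0, 0, 0, 0, 0, 0, 0, 0, 0, 0, 0, 0, 0, 0, 0, 0, 0, 0, 0, 0, 0, 0],
  jaw=255,
  newtons=50,
)

```text
clock: 3.32
position: [0.4392, 0.1391, 0.0192]
ee_rot: [-0.0, 0.989, 0.145, 0.001]
contact_force: [-1.9, -0.3, 7.0]
width: 0.0307
gripper_force: 48.9
```

Emit:
apply_moves(
  steps=[0, 0, 2, 0, 0, 0, 5, 0, 0, 0, 8, 0, 0.8, -2, 11, 0, 2, -5, 11, 0, 3.4, -8.4, 11, 0, 4.8, -11.9, 11, 0, 6.2, -15.4, 11, 0],
)

```text
clock: 3.98
position: [0.5008, -0.0163, 0.1285]
ee_rot: [-0.0, 0.989, 0.145, 0.0]
contact_force: [1.3, 0.6, -2.5]
width: 0.0307
gripper_force: 50.0
```

Emit:
apply_moves(
  steps=[1.4, -3.5, 0, 0, 2.8, -7, 0, 0, 4.2, -10.5, 0, 0, 5.6, -14, 0, 0, 7, -17.5, 0, 0, 8.4, -21, 0, 0, 9.2, -22.9, 0, 0, 9.6, -23.6, 0, 0],
)

```text
clock: 4.65
position: [0.5977, -0.255, 0.1274]
ee_rot: [0.001, 0.99, 0.144, 0.0]
contact_force: [-0.3, 0.7, -2.4]
width: 0.0312
gripper_force: 50.1
```

Emit:
apply_moves(
  steps=[0, 0, 0, 0, 0, 0, 0, 0, 0, 0, 0, 0],
)

```text
clock: 4.9
position: [0.5958, -0.2491, 0.1279]
ee_rot: [-0.001, 0.989, 0.145, -0.001]
contact_force: [-0.5, -0.6, -1.8]
width: 0.031
gripper_force: 50.1
```

```bash
python3 - <<'E'
from h import *
t=get_image("side"); print(get_state()['position'])
cv2.imwrite("pics/s2.png",cv2.resize(t[80:230,260:460,::-1],(800,600)))
E
```

```text
[ 0.5959505  -0.24903596  0.12818435]
```

View pics/s2.png

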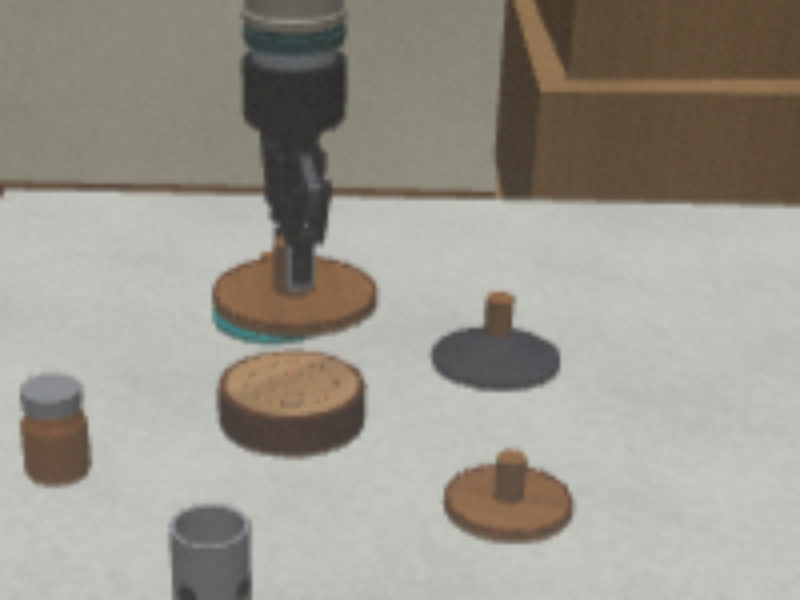

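The tray hangs level, with its centre at (295,294) above the stump's top at (291,385). I'll lower it.

Emit:
apply_moves(
  steps=[0.2, -0.15, -2, 0, 0.2, -0.15, -4, 0, 0.2, -0.15, -6, 0, 0.2, -0.15, -6.8, 0, 0.2, -0.15, -7.2, 0, 0.2, -0.15, -7.2, 0, 0.2, -0.15, -7.3, 0, 0.2, -0.15, -7.3, 0],
)

```text
clock: 5.62
position: [0.5996, -0.2528, 0.0566]
ee_rot: [0.001, 0.989, 0.145, 0.001]
contact_force: [0.1, 0.5, -2.5]
width: 0.0309
gripper_force: 50.1
```

Emit:
apply_moves(
  steps=[0, 0, -0.1, 0, 0, 0, -0.2, 0, 0, 0, -0.2, 0, 0, 0, -0.2, 0],
)

```text
clock: 5.95
position: [0.5994, -0.2529, 0.0543]
ee_rot: [0.001, 0.989, 0.145, 0.001]
contact_force: [0.0, 0.1, 2.0]
width: 0.0308
gripper_force: 50.4
```

Emit:
apply_moves(
  steps=[0, 0, 0, 0, 0, 0, 0, 0, 0, 0, 0, 0, 0, 0, 0, 0, 0, 0, 0, 0, 0, 0, 3, 0, 0, 0, 7, 0, 0, 0, 10, 0],
  jaw=0,
)

```text
clock: 6.62
position: [0.599, -0.2527, 0.155]
ee_rot: [0.0, 0.989, 0.145, 0.0]
contact_force: [1.3, -1.2, 0.5]
width: 0.0854
gripper_force: 0.0
```

Emit:
apply_moves(
  steps=[1, 7, 3, 0, 3.6, 15, 3, 0, 3.6, 25.5, 3, 0, 3.6, 25.5, 3, 0, 3.6, 25.5, 3, 0, 3.6, 25.5, 3, 0, 3.6, 25.5, 3, 0, 3.6, 25.5, 3, 0],
)

```text
clock: 7.28
position: [0.635, 0.0062, 0.1836]
ee_rot: [-0.001, 0.989, 0.147, 0.0]
contact_force: [0.1, -0.3, -0.2]
width: 0.0854
gripper_force: 0.0
```

```bash
python3 - <<'E'
from h import *
t=get_image("top"); s=get_image("side"); print(get_state()['position'])
a=t[160:260,340:490,::-1]; b=s[130:230,260:410,::-1]
cv2.imwrite("pics/p3.png",cv2.resize(np.vstack([a,b]),None,fx=3,fy=3,interpolation=cv2.INTER_CUBIC))
E
```

```text
[0.63474282 0.00222146 0.18322023]
```

View pics/p3.png

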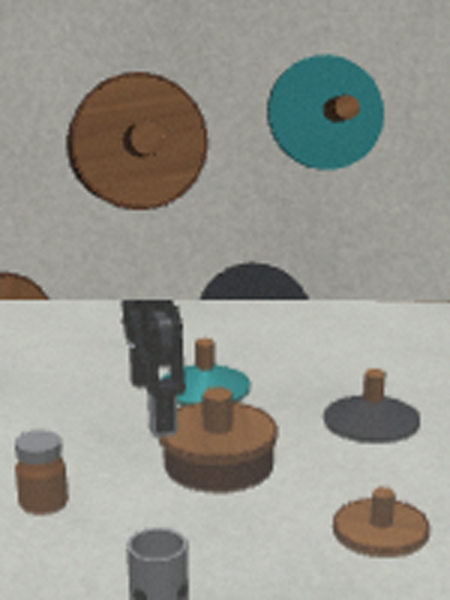

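The wide tray sits flat on the stump, at top crop (138,140). I'll measure its centre from that.

```bash
cat >> h.py <<'E'
def disc(x0,x1,y0,y1,z,f):
    "fit of the blob chosen by f(hsv) in a top window, cast on plane z"
    hsv=cv2.cvtColor(get_image("top")[:,:,::-1].copy(),cv2.COLOR_BGR2HSV); m=np.zeros(hsv.shape[:2],np.uint8)
    m[y0:y1,x0:x1]=f(hsv.astype(int))[y0:y1,x0:x1]
    c=max(cv2.findContours(m,0,2)[0],key=cv2.contourArea); e=cv2.fitEllipse(cv2.convexHull(c))
    p=onz("top",*e[0],z); d=np.array(e[1])/387.5*(1.1295-z)*1000
    return np.round(e[0],1),d.round(),p.round(4)
E
python3 - <<'E'
from h import *
print(disc(355,415,180,240,.040,lambda h:(h[...,1]>70)&(h[...,2]>70)|(h[...,2]<75)))
print(disc(355,415,180,240,.045,lambda h:(h[...,1]>110)&(h[...,2]>85)))
E
```

```text
(array([385.3, 206.6]), array([127., 131.]), array([ 0.5991, -0.2516,  0.04  ]))
(array([386. , 206.4]), array([124., 126.]), array([ 0.5994, -0.2526,  0.045 ]))
```

Emit:
apply_moves(
  steps=[0.1, 0.3, -4, 0, 0.1, 0.3, -8, 0, 0.1, 0.3, -12, 0, 0.1, 0.3, -15, 0, 0.1, 0.3, -16, 0, 0.1, 0.3, -16.2, 0, 0.1, 0.3, -16.2, 0, 0.1, 0.3, -16.2, 0],
)

```text
clock: 8.15
position: [0.6377, 0.0045, 0.0234]
ee_rot: [0.001, 0.99, 0.144, 0.002]
contact_force: [0.2, 0.0, 0.1]
width: 0.0855
gripper_force: 0.0
```

Emit:
apply_moves(
  steps=[0, 0, 0, 0, 0, 0, 0, 0, 0, 0, 0, 0, 0, 0, 0, 0, 0, 0, 0, 0, 0, 0, 0, 0, 0, 0, 0, 0],
  jaw=255,
)

```text
clock: 8.73
position: [0.637, 0.0054, 0.0235]
ee_rot: [0.001, 0.989, 0.145, 0.002]
contact_force: [-0.9, -1.0, 6.1]
width: 0.0531
gripper_force: 52.3
```

Emit:
apply_moves(
  steps=[0, 0, 2, 0, 0, 0, 5, 0, 0, 0, 8.5, 0, 0, 0, 12, 0, -0.3, -2, 12, 0, -0.7, -5, 12, 0, -1.2, -8.5, 12, 0, -1.7, -12, 12, 0],
)

```text
clock: 9.4
position: [0.6185, -0.115, 0.1421]
ee_rot: [0.0, 0.989, 0.146, 0.0]
contact_force: [0.9, -1.2, -2.3]
width: 0.0532
gripper_force: 53.1
```

Emit:
apply_moves(
  steps=[-0.5, -3.5, 0, 0, -1, -7, 0, 0, -1.5, -10.5, 0, 0, -1.8, -12.5, 0, 0, -2, -13.8, 0, 0, -2, -13.8, 0, 0, -2, -13.8, 0, 0, -2, -13.8, 0, 0],
)

```text
clock: 10.07
position: [0.5989, -0.2509, 0.1413]
ee_rot: [-0.001, 0.989, 0.145, 0.0]
contact_force: [-0.2, 0.8, -1.1]
width: 0.053
gripper_force: 53.1
```

```bash
python3 - <<'E'
from h import *
t=get_image("side"); st=get_state(); print(st['position'])
p=proj("side",[.5993,-.2523,.087]);print(p)
cv2.imwrite("pics/s4.png",cv2.resize(t[100:220,270:410,::-1],(700,600)))
E
```

```text
[ 0.5989765  -0.25073296  0.14134522]
[332.49789252 160.52802581]
```

View pics/s4.png

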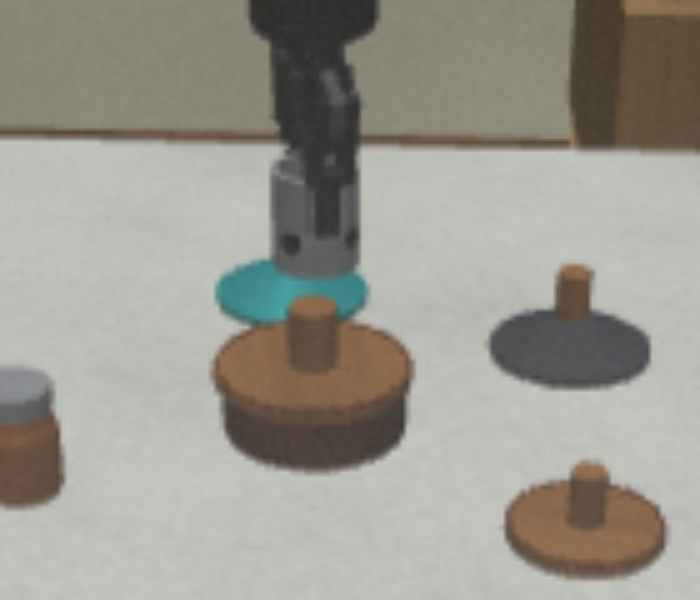

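The tube axis at column 315 lines up with the peg at column 313, so I'll lower it.

Emit:
apply_moves(
  steps=[0.1, -0.15, -1.5, 0, 0.1, -0.15, -3, 0, 0.1, -0.15, -4.5, 0, 0.1, -0.15, -6, 0, 0.1, -0.15, -6.7, 0, 0.1, -0.15, -7, 0, 0.1, -0.15, -7.2, 0, 0.1, -0.15, -7.2, 0],
)

```text
clock: 10.78
position: [0.6003, -0.2536, 0.0697]
ee_rot: [0.0, 0.989, 0.145, 0.0]
contact_force: [0.6, 0.3, -1.7]
width: 0.0535
gripper_force: 53.1
```

Emit:
apply_moves(
  steps=[0, 0, 0, 0, 0, 0, -0.1, 0, 0, 0, -0.1, 0],
)

```text
clock: 11.03
position: [0.6002, -0.2543, 0.069]
ee_rot: [0.0, 0.989, 0.145, 0.001]
contact_force: [0.3, 0.6, -2.4]
width: 0.0534
gripper_force: 53.1
```

Emit:
apply_moves(
  steps=[0, 0.1, -0.1, 0, 0, 0.1, -0.1, 0, 0, 0.1, -0.15, 0, 0, 0.1, -0.15, 0, 0, 0.1, -0.15, 0],
)

```text
clock: 11.45
position: [0.6002, -0.254, 0.0685]
ee_rot: [0.001, 0.989, 0.145, 0.001]
contact_force: [-2.2, -0.8, 5.9]
width: 0.0535
gripper_force: 53.9
```

Contact shows in the force, so the tube is seated. I'll release it and go to the small tray at (.428,-.127).

Emit:
apply_moves(
  steps=[0, 0, 0, 0, 0, 0, 0, 0, 0, 0, 0, 0, 0, 0, 0, 0, 0, 0, 0, 0, 0, 0, 4, 0, 0, 0, 8, 0, 0, 0, 11, 0],
  jaw=0,
)

```text
clock: 12.12
position: [0.6004, -0.2532, 0.1791]
ee_rot: [0.0, 0.989, 0.145, 0.001]
contact_force: [1.3, 0.5, 0.8]
width: 0.0854
gripper_force: 0.0
```

Emit:
apply_moves(
  steps=[-3, 2.2, 0, 0, -6.3, 4.6, 0, 0, -9.6, 7, 0, 0, -13, 9.5, 0, 0, -17.2, 12.6, 0, 0, -17.2, 12.6, 0, 0, -17.2, 12.6, -3, 0, -17.2, 12.6, -5, 0],
)

```text
clock: 12.78
position: [0.4275, -0.1265, 0.127]
ee_rot: [0.001, 0.989, 0.145, 0.001]
contact_force: [-0.3, 0.2, -0.1]
width: 0.0856
gripper_force: 0.0
```

```bash
python3 - <<'E'
from h import *
t=get_image("top"); s=get_image("side"); st=get_state(); print(st['position'],st['contact_force'])
a=t[170:240,340:440,::-1]; b=s[130:230,280:420,::-1]
a=cv2.resize(a,(420,294),interpolation=cv2.INTER_CUBIC); b=cv2.resize(b,(420,300),interpolation=cv2.INTER_CUBIC)
cv2.imwrite("pics/p5.png",np.vstack([a,b]))
E
```

```text
[ 0.42554698 -0.12585945  0.12464809] [-0.39950324  0.0305631  -0.29982917]
```

View pics/p5.png

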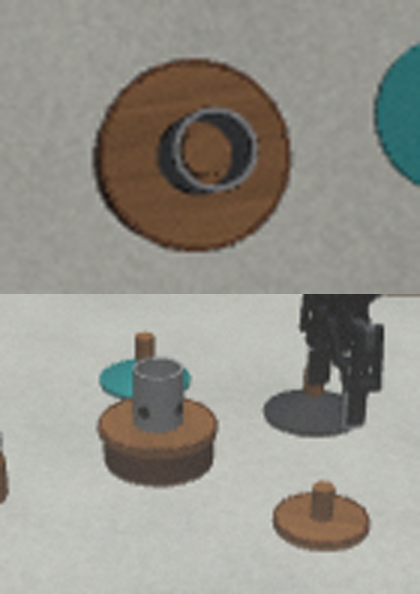

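The tall tube stands around the peg, with its ring centre at top crop (216,149). I'll lower onto the small tray's peg.

Emit:
apply_moves(
  steps=[0.2, -0.1, -4, 0, 0.2, -0.1, -8, 0, 0.2, -0.1, -10.5, 0, 0.2, -0.1, -10.7, 0, 0.2, -0.1, -10.7, 0, 0.2, -0.1, -10.7, 0],
)

```text
clock: 13.38
position: [0.4316, -0.129, 0.0212]
ee_rot: [0.001, 0.989, 0.145, 0.001]
contact_force: [0.2, -0.6, 0.3]
width: 0.0856
gripper_force: 0.0
```

Emit:
apply_moves(
  steps=[0, 0, 0, 0, 0, 0, 0, 0, 0, 0, 0, 0, 0, 0, 0, 0, 0, 0, 0, 0, 0, 0, 0, 0, 0, 0, 0, 0, 0, 0, 0, 0],
  jaw=255,
)

```text
clock: 14.05
position: [0.4301, -0.1282, 0.0205]
ee_rot: [0.0, 0.989, 0.145, 0.0]
contact_force: [-0.7, 1.3, 5.4]
width: 0.0207
gripper_force: 48.6
```

```bash
python3 - <<'E'
from h import *
print(onz("top",391.4,205.5,.109), get_state()['position'])
E
```

```text
[ 0.5978579  -0.25483186  0.109     ] [ 0.43014754 -0.12818566  0.02054218]
```

Emit:
apply_moves(
  steps=[0, 0, 2, 0, 0, 0, 5, 0, 0, 0, 8.5, 0, 0, 0, 12, 0, 1, -0.7, 14, 0, 3, -2.2, 14, 0, 5.5, -4.1, 14, 0, 8, -5.9, 14, 0],
)

```text
clock: 14.72
position: [0.5104, -0.1875, 0.1607]
ee_rot: [0.0, 0.989, 0.145, 0.0]
contact_force: [0.0, -0.1, -0.1]
width: 0.0206
gripper_force: 49.0
```

Emit:
apply_moves(
  steps=[2.5, -1.9, 0, 0, 5, -3.7, 0, 0, 7, -5.2, 0, 0, 8.3, -6.2, 0, 0, 9, -6.7, 0, 0, 9, -6.7, 0, 0, 9, -6.7, 0, 0, 9, -6.7, 0, 0],
)

```text
clock: 15.38
position: [0.5985, -0.253, 0.1596]
ee_rot: [-0.001, 0.989, 0.145, -0.001]
contact_force: [0.3, 0.6, -0.9]
width: 0.02
gripper_force: 49.1
```

```bash
python3 - <<'E'
from h import *
t=get_image("side"); st=get_state(); print(st['position'])
cv2.imwrite("pics/s6.png",cv2.resize(t[90:210,270:410,::-1],(700,600)))
E
```

```text
[ 0.59857596 -0.25302498  0.15984076]
```

View pics/s6.png

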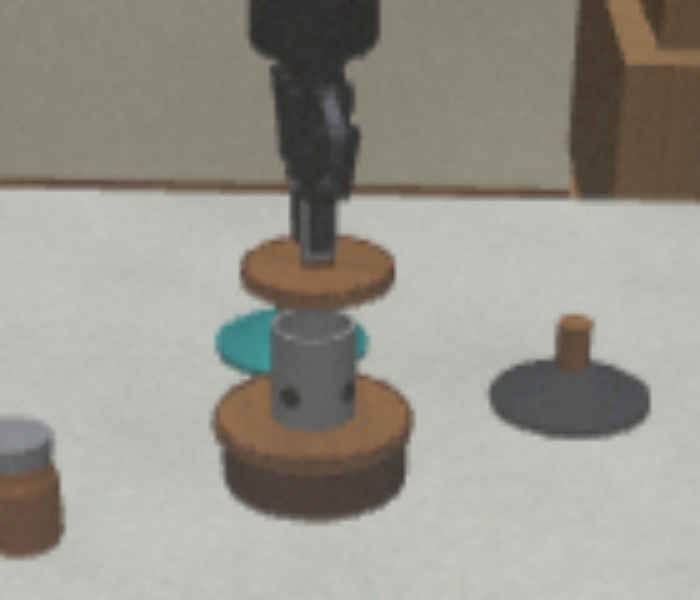

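The tray's centre at column 318 is about 2 mm off the tube rim at column 314. I'll nudge +x and lower.

Emit:
apply_moves(
  steps=[0.15, -0.1, -0.7, 0, 0.15, -0.1, -1.5, 0, 0.15, -0.1, -2.2, 0, 0.15, -0.1, -2.6, 0, 0.15, -0.1, -2.8, 0, 0.15, -0.1, -2.9, 0, 0.15, -0.1, -2.9, 0, 0.15, -0.1, -2.9, 0],
)

```text
clock: 16.1
position: [0.6015, -0.2552, 0.131]
ee_rot: [0.0, 0.989, 0.145, 0.0]
contact_force: [-0.4, -0.1, -1.8]
width: 0.0204
gripper_force: 49.0
```

Emit:
apply_moves(
  steps=[0, 0, -0.1, 0, 0, 0, -0.1, 0, 0, 0, -0.1, 0],
)

```text
clock: 16.35
position: [0.6014, -0.2551, 0.13]
ee_rot: [0.0, 0.989, 0.145, 0.0]
contact_force: [0.1, 0.2, -1.4]
width: 0.0202
gripper_force: 49.0
```

Emit:
apply_moves(
  steps=[0, 0, -0.1, 0, 0, 0, -0.1, 0, 0, 0, -0.15, 0, 0, 0, -0.15, 0, 0, 0, -0.15, 0],
)

```text
clock: 16.77
position: [0.6016, -0.2552, 0.1296]
ee_rot: [0.0, 0.989, 0.145, 0.001]
contact_force: [-1.8, 1.0, 4.9]
width: 0.0203
gripper_force: 49.8
```

Emit:
apply_moves(
  steps=[0, 0, 0, 0, 0, 0, 0, 0, 0, 0, 0, 0, 0, 0, 0, 0, 0, 0, 0, 0, 0, 0, 3, 0, 0, 0, 6, 0, 0, 0, 9, 0],
  jaw=0,
)

```text
clock: 17.43
position: [0.6009, -0.2548, 0.2186]
ee_rot: [-0.001, 0.989, 0.145, -0.001]
contact_force: [0.4, -0.7, 0.0]
width: 0.0852
gripper_force: 0.0
```

Emit:
apply_moves(
  steps=[-8, 31, 0, 0, -8, 31, 0, 0, -8, 31, 0, 0, -8, 31, 0, 0, -8, 31, 0, 0, -8, 31, 0, 0, -8, 31, 0, 0, -8, 31, 0, 0],
)

```text
clock: 18.1
position: [0.5197, 0.0582, 0.2184]
ee_rot: [-0.001, 0.989, 0.146, -0.0]
contact_force: [0.3, 0.3, 0.2]
width: 0.0851
gripper_force: 0.0
```

Emit:
apply_moves(
  steps=[-7.8, 31, 0, 0, -7.8, 31, 0, 0, -7.8, 31, 0, 0, -7.8, 31, 0, 0, -7.8, 31, 0, 0, -7.8, 31, 0, 0, -7.8, 31, 0, 0, -7.8, 31, 0, 0],
)

```text
clock: 18.77
position: [0.4419, 0.3685, 0.2183]
ee_rot: [-0.001, 0.989, 0.146, 0.0]
contact_force: [0.5, 0.7, -0.4]
width: 0.0855
gripper_force: 0.0
```

```bash
python3 - <<'E'
from h import *
t=get_image("top"); s=get_image("side"); st=get_state(); print(st['position'],st['contact_force'])
a=t[170:240,340:440,::-1]; b=s[110:210,280:420,::-1]
a=cv2.resize(a,(420,294),interpolation=cv2.INTER_CUBIC); b=cv2.resize(b,(420,300),interpolation=cv2.INTER_CUBIC)
cv2.imwrite("pics/p7.png",np.vstack([a,b]))
E
```

```text
[0.44188813 0.369242   0.21804405] [ 0.03765112 -1.39580737 -0.6984241 ]
```

View pics/p7.png

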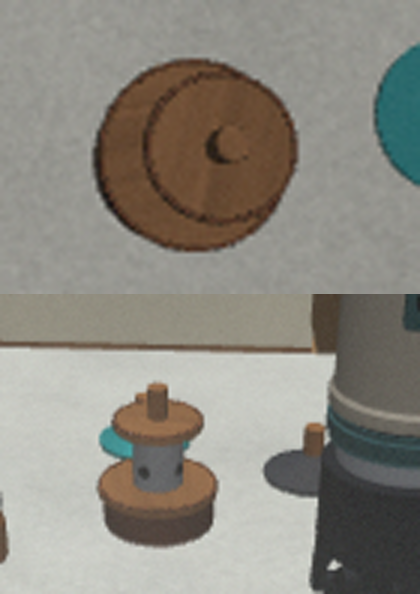

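The small tray lies flat on the tall tube, centre (221,148) in the top crop. I'll lower onto the short tube.

Emit:
apply_moves(
  steps=[0.1, -0.3, -4, 0, 0.1, -0.3, -8, 0, 0.1, -0.3, -12, 0, 0.1, -0.3, -15, 0, 0.1, -0.3, -15, 0, 0.1, -0.3, -15, 0],
)

```text
clock: 19.37
position: [0.4437, 0.3607, 0.0673]
ee_rot: [0.001, 0.989, 0.145, -0.002]
contact_force: [0.4, 0.4, 0.2]
width: 0.0855
gripper_force: 0.0
```

```bash
python3 - <<'E'
from h import *
print(onz("top",392.6,205.1,.118),onz("top",394.8,204.5,.155), get_state()['position'])
E
```

```text
[ 0.59832147 -0.25617464  0.118     ] [ 0.59744406 -0.25414767  0.155     ] [0.44371595 0.36065112 0.06726634]
```

Emit:
apply_moves(
  steps=[0, 0.3, -2, 0, 0, 0.3, -4, 0, 0, 0.3, -5.5, 0, 0, 0.3, -5.5, 0, 0, 0.3, -5.5, 0, 0, 0.3, -5.5, 0],
)

```text
clock: 19.87
position: [0.4462, 0.3659, 0.0158]
ee_rot: [-0.001, 0.989, 0.145, 0.002]
contact_force: [0.3, -1.6, 1.1]
width: 0.0852
gripper_force: 0.0
```

Emit:
apply_moves(
  steps=[0, 0, 0, 0, 0, 0, 0, 0, 0, 0, 0, 0, 0, 0, 0, 0, 0, 0, 0, 0, 0, 0, 0, 0, 0, 0, 0, 0, 0, 0, 0, 0],
  jaw=255,
)

```text
clock: 20.53
position: [0.4447, 0.3652, 0.0145]
ee_rot: [-0.0, 0.989, 0.145, 0.001]
contact_force: [-0.4, -0.8, 6.0]
width: 0.0412
gripper_force: 49.9
```

Emit:
apply_moves(
  steps=[0, 0, 2, 0, 0, 0, 5, 0, 0, 0, 8.5, 0, 0, 0, 12.5, 0, 0, 0, 16.5, 0, 0.3, -1.2, 19, 0, 0.9, -3.6, 19, 0, 1.8, -7.2, 19, 0],
)

```text
clock: 21.2
position: [0.4632, 0.2949, 0.206]
ee_rot: [-0.002, 0.989, 0.147, 0.003]
contact_force: [0.0, -0.8, 0.1]
width: 0.0409
gripper_force: 50.7
```

Emit:
apply_moves(
  steps=[0.9, -3.6, 0, 0, 1.8, -7.2, 0, 0, 2.7, -10.8, 0, 0, 3.6, -14.4, 0, 0, 4.5, -18, 0, 0, 5.4, -21.6, 0, 0, 6.3, -25.2, 0, 0, 7.2, -28.8, 0, 0],
)

```text
clock: 21.87
position: [0.5342, 0.0032, 0.2034]
ee_rot: [-0.0, 0.989, 0.145, 0.0]
contact_force: [0.9, 0.2, -0.6]
width: 0.0412
gripper_force: 50.7
```

Emit:
apply_moves(
  steps=[0.9, -3.6, 0, 0, 1.8, -7.2, 0, 0, 2.7, -10.8, 0, 0, 3.6, -14.4, 0, 0, 4.5, -18, 0, 0, 5.4, -21.6, 0, 0, 6.1, -24.5, 0, 0, 6.5, -26, 0, 0],
)

```text
clock: 22.53
position: [0.5997, -0.2591, 0.2028]
ee_rot: [0.001, 0.99, 0.144, -0.0]
contact_force: [-0.1, 0.0, -0.8]
width: 0.0413
gripper_force: 50.7
```

Emit:
apply_moves(
  steps=[0, 0, 0, 0, 0, 0, 0, 0, 0, 0, 0, 0, 0, 0, 0, 0],
)

```text
clock: 22.87
position: [0.599, -0.2531, 0.2035]
ee_rot: [-0.001, 0.989, 0.146, -0.0]
contact_force: [-0.0, 0.2, -0.7]
width: 0.0413
gripper_force: 50.8
```

```bash
python3 - <<'E'
from h import *
t=get_image("side"); st=get_state(); print(st['position'])
cv2.imwrite("pics/s8.png",cv2.resize(t[70:190,270:410,::-1],(700,600)))
E
```

```text
[ 0.59909107 -0.2532322   0.2036254 ]
```

View pics/s8.png

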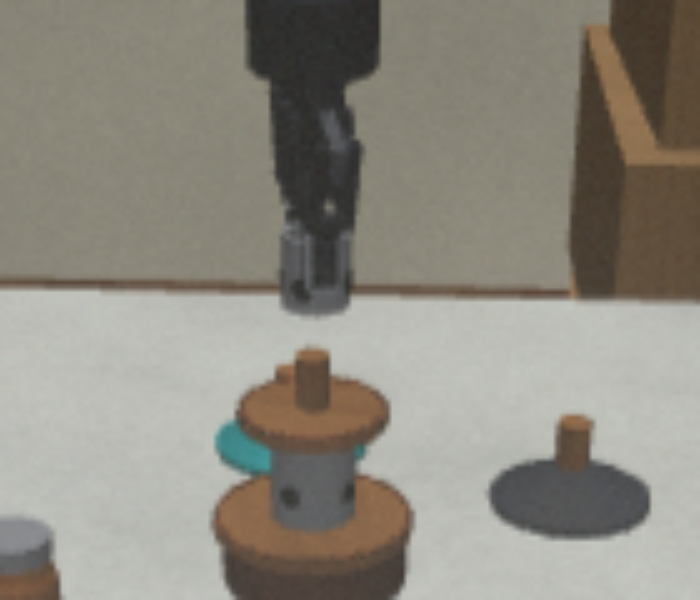

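The tube at column 316 is nearly in line with the peg at column 312. I'll nudge and lower.

Emit:
apply_moves(
  steps=[0.1, -0.15, -1.5, 0, 0.1, -0.15, -2.5, 0, 0.1, -0.15, -3.5, 0, 0.1, -0.15, -4.5, 0, 0.1, -0.15, -5.5, 0, 0.1, -0.15, -6.3, 0, 0.1, -0.15, -6.7, 0, 0.1, -0.15, -6.8, 0],
)

```text
clock: 23.58
position: [0.5998, -0.2563, 0.134]
ee_rot: [-0.001, 0.989, 0.145, -0.001]
contact_force: [0.1, 0.4, -0.6]
width: 0.0408
gripper_force: 50.7
```

Emit:
apply_moves(
  steps=[0, 0, 0, 0, 0, 0, -0.1, 0, 0, 0, -0.1, 0, 0, 0, -0.1, 0],
)

```text
clock: 23.92
position: [0.6006, -0.2568, 0.1349]
ee_rot: [0.0, 0.989, 0.145, 0.0]
contact_force: [-0.0, -0.7, -1.7]
width: 0.0412
gripper_force: 50.7
```

Emit:
apply_moves(
  steps=[0, 0.1, -0.1, 0, 0, 0.1, -0.2, 0, 0, 0.1, -0.2, 0, 0, 0.1, -0.2, 0],
)

```text
clock: 24.25
position: [0.6007, -0.2556, 0.1335]
ee_rot: [0.0, 0.989, 0.145, 0.001]
contact_force: [-0.7, 0.9, 4.1]
width: 0.0411
gripper_force: 51.2
```

Emit:
apply_moves(
  steps=[0, 0, 0, 0, 0, 0, 0, 0, 0, 0, 0, 0, 0, 0, 0, 0, 0, 0, 0, 0, 0, 0, 3, 0, 0, 0, 6, 0, 0, 0, 8, 0],
  jaw=0,
)

```text
clock: 24.92
position: [0.601, -0.256, 0.2145]
ee_rot: [0.001, 0.989, 0.145, 0.001]
contact_force: [0.2, -0.5, 0.5]
width: 0.0857
gripper_force: 0.0
```

Emit:
apply_moves(
  steps=[-3, -2, 0, 0, -6, -4, 0, 0, -9.5, -6, 0, 0, -13, -8.4, 0, 0, -17.3, -11.2, 0, 0, -17.3, -11.2, 0, 0, -17.3, -11.2, -4, 0, -17.3, -11.2, -7, 0],
)

```text
clock: 25.58
position: [0.4272, -0.3691, 0.1427]
ee_rot: [0.002, 0.99, 0.144, 0.001]
contact_force: [0.3, -0.4, -0.7]
width: 0.0857
gripper_force: 0.0
```

Emit:
apply_moves(
  steps=[0, 0, 0, 0, 0, 0, 0, 0, 0, 0, 0, 0],
)

```text
clock: 25.83
position: [0.4285, -0.3682, 0.1436]
ee_rot: [0.001, 0.989, 0.145, 0.001]
contact_force: [0.9, 0.1, 0.7]
width: 0.0852
gripper_force: 0.0
```

```bash
python3 - <<'E'
from h import *
t=get_image("top"); s=get_image("side"); st=get_state(); print(st['position'],st['contact_force'])
a=t[170:240,340:440,::-1]; b=s[100:200,280:420,::-1]
a=cv2.resize(a,(420,294),interpolation=cv2.INTER_CUBIC); b=cv2.resize(b,(420,300),interpolation=cv2.INTER_CUBIC)
cv2.imwrite("pics/p9.png",np.vstack([a,b]))
E
```

```text
[ 0.42887932 -0.36852719  0.1444114 ] [ 0.53921228 -0.72433272 -0.34621465]
```

View pics/p9.png

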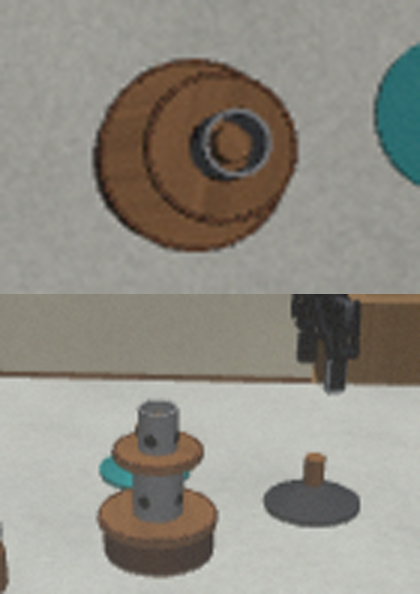

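The short tube stands on the small tray, rim centre (238,143) in the top crop. Now I'll grip the roof's knob.

Emit:
apply_moves(
  steps=[-0.1, 0.1, -4, 0, -0.1, 0.1, -8, 0, -0.1, 0.1, -10.5, 0, -0.1, 0.1, -11.2, 0, -0.1, 0.1, -11.2, 0, -0.1, 0.1, -11.2, 0, -0.1, 0.1, -11.2, 0],
)

```text
clock: 26.52
position: [0.428, -0.3682, 0.0327]
ee_rot: [0.002, 0.989, 0.145, 0.001]
contact_force: [0.1, -0.0, 0.5]
width: 0.0856
gripper_force: 0.0
```

Emit:
apply_moves(
  steps=[0, 0, 0, 0, 0, 0, 0, 0, 0, 0, 0, 0, 0, 0, 0, 0, 0, 0, 0, 0, 0, 0, 0, 0, 0, 0, 0, 0, 0, 0, 0, 0],
  jaw=255,
)

```text
clock: 27.18
position: [0.4267, -0.3672, 0.031]
ee_rot: [0.001, 0.989, 0.145, 0.0]
contact_force: [-0.5, -0.8, 5.6]
width: 0.0226
gripper_force: 48.9
```

```bash
python3 - <<'E'
from h import *
print(onz("top",396.7,204.0,.165), get_state()['position'])
E
```

```text
[ 0.59801057 -0.25680815  0.165     ] [ 0.42669906 -0.36715493  0.03095384]
```

Emit:
apply_moves(
  steps=[0, 0, 2, 0, 0, 0, 5, 0, 0, 0, 8.5, 0, 0, 0, 12, 0, 0, 0, 15.5, 0, 0, 0, 18, 0, 1, 0.6, 19.5, 0, 3, 2, 19.5, 0],
)

```text
clock: 27.85
position: [0.4562, -0.349, 0.2289]
ee_rot: [0.003, 0.99, 0.143, 0.001]
contact_force: [1.1, -0.1, -1.2]
width: 0.0228
gripper_force: 49.4
```

Emit:
apply_moves(
  steps=[2.5, 1.6, 0, 0, 5, 3.2, 0, 0, 7.5, 4.8, 0, 0, 10, 6.5, 0, 0, 12, 7.8, 0, 0, 13.4, 8.7, 0, 0, 14.1, 9.1, 0, 0, 14.1, 9.1, 0, 0],
)

```text
clock: 28.52
position: [0.5981, -0.2546, 0.2242]
ee_rot: [-0.0, 0.989, 0.146, -0.001]
contact_force: [-0.7, -0.6, -2.2]
width: 0.0223
gripper_force: 49.4
```

Emit:
apply_moves(
  steps=[0, 0, 0, 0, 0, 0, 0, 0, 0, 0, 0, 0],
)

```text
clock: 28.77
position: [0.5962, -0.2565, 0.2254]
ee_rot: [0.0, 0.99, 0.144, -0.0]
contact_force: [-0.4, -0.9, -3.5]
width: 0.0227
gripper_force: 49.4
```

```bash
python3 - <<'E'
from h import *
t=get_image("side"); st=get_state(); print(st['position'])
cv2.imwrite("pics/s10.png",cv2.resize(t[70:190,270:410,::-1],(700,600)))
E
```

```text
[ 0.59629328 -0.25648428  0.22550889]
```

View pics/s10.png

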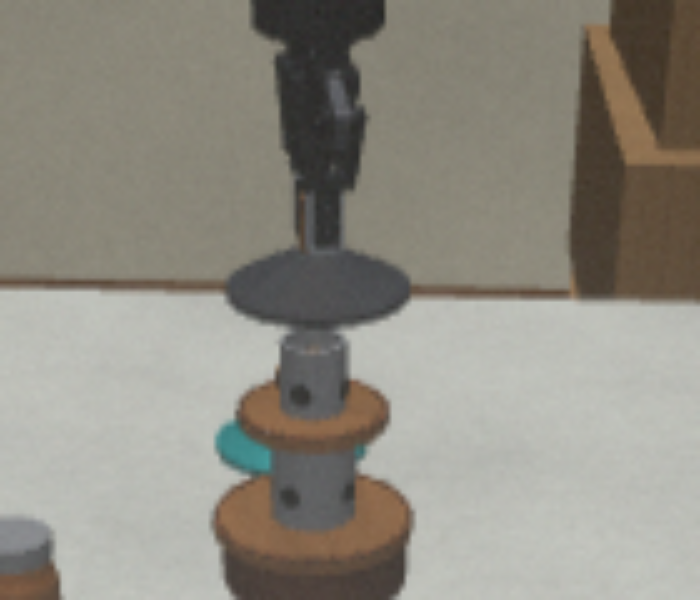

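The roof, centred at column 318, is about 2 mm off the tube at column 314. I'll nudge +x and lower gently.

Emit:
apply_moves(
  steps=[0.15, 0, -0.6, 0, 0.15, 0, -1.2, 0, 0.15, 0, -1.8, 0, 0.15, 0, -2.2, 0, 0.15, 0, -2.5, 0, 0.15, 0, -2.7, 0, 0.15, 0, -2.7, 0, 0.15, 0, -2.7, 0],
)

```text
clock: 29.48
position: [0.5989, -0.2555, 0.1983]
ee_rot: [0.0, 0.989, 0.145, -0.0]
contact_force: [0.1, -0.5, -1.2]
width: 0.0225
gripper_force: 49.4
```

Emit:
apply_moves(
  steps=[0, 0, -0.1, 0, 0, 0, -0.2, 0, 0, 0, -0.2, 0, 0, 0, -0.2, 0],
)

```text
clock: 29.82
position: [0.5988, -0.2556, 0.1964]
ee_rot: [0.0, 0.989, 0.145, 0.0]
contact_force: [0.4, 0.5, -1.9]
width: 0.0226
gripper_force: 49.4
```

Emit:
apply_moves(
  steps=[0, 0, -0.1, 0, 0, 0, -0.1, 0, 0, 0, -0.1, 0],
)

```text
clock: 30.07
position: [0.599, -0.2557, 0.196]
ee_rot: [0.0, 0.989, 0.145, 0.0]
contact_force: [0.3, 1.2, 1.7]
width: 0.0225
gripper_force: 49.8
```

Contact, so I'll release and rise.

Emit:
apply_moves(
  steps=[0, 0, 0, 0, 0, 0, 0, 0, 0, 0, 0, 0, 0, 0, 0, 0, 0, 0, 0, 0, 0, 0, 2, 0, 0, 0, 5, 0, 0, 0, 8, 0],
  jaw=0,
)

```text
clock: 30.73
position: [0.5982, -0.2552, 0.2751]
ee_rot: [-0.001, 0.989, 0.145, -0.001]
contact_force: [0.5, -0.5, 1.0]
width: 0.0858
gripper_force: 0.0
```

Emit:
apply_moves(
  steps=[-3, 4, 1, 0, -6, 7, 1, 0, -9, 10, 1, 0, -12, 13, 1, 0, -15, 16, 1, 0, -15, 16, 1, 0, -15, 16, 1, 0, -15, 16, 1, 0],
)

```text
clock: 31.4
position: [0.4492, -0.0957, 0.286]
ee_rot: [0.001, 0.989, 0.145, 0.001]
contact_force: [0.6, 0.3, 1.0]
width: 0.0857
gripper_force: 0.0
```

```bash
python3 - <<'E'
from h import *
t=get_image("top"); s=get_image("side"); print(get_state()['contact_force'])
a=t[170:240,340:440,::-1]; b=s[90:190,280:420,::-1]
a=cv2.resize(a,(420,294),interpolation=cv2.INTER_CUBIC); b=cv2.resize(b,(420,300),interpolation=cv2.INTER_CUBIC)
cv2.imwrite("pics/p11.png",np.vstack([a,b]))
E
```

```text
[-0.04700577  0.53131409 -0.75879042]
```

View pics/p11.png

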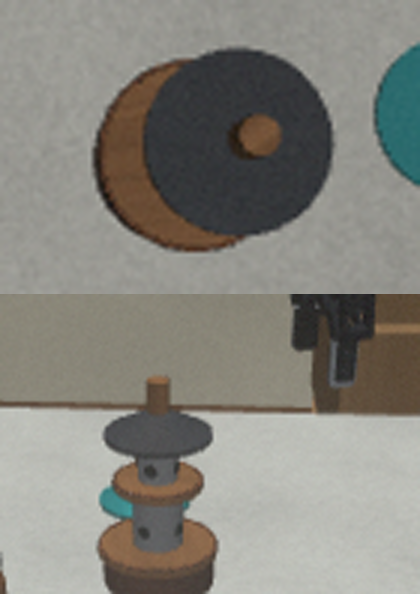

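The feeder stands upright and centred, with the roof at (238,142) in the top crop and (158,433) in the side crop. The gripper is clear, so I'm handing in.

```bash
python3 -c "
from rig import *
print(sign_off())"
```

```text
the job is handed in; nothing more can be done
None
```

The feeder is fully stacked on the log slice in the required order, upright and centred in the last pictures, and was handed in at about 31.5 s; the sign-off gave no verdict.

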